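Seat the bushing block in the drill jig

ROBOT

A 6-joint arm with a two-finger parallel gripper is mounted at the origin on a cart in front of the work surface, level with it; the furniture and walls round the work are solid. World frame = base frame: x ahead of the robot, y to its left, z up, the work surface at z = 0. Lengths are in m, angles in rad, forces in N, time in s.
With the tool pointing down it reaches from about 0.35 to 0.775 m from the base axis. Payload 5.5 kg.
Tool frame: the origin (TCP) lies between the finger pads; the fingertips stand 8 mm ahead of it and the grasp point (between the pads) lies 11 mm behind it; z points along the fingers, y is the line along which they close (so a half turn about z gives the same grasp; the last joint's range is limited). The gripper opens to 85 mm and grips with 20 to 120 N. Pads are 22 mm wide; open, the fingers measure 114 mm over their backs; the gripper's body (76 mm by 85 mm) begins 54 mm behind the grasp point. The pads swing forward as they close: fully open they stand 13 mm farther back than shut.
Start: joints at [1.01, 0.313, 0.046, 1.304, 0, 1.431], TCP at [0.235, 0.525, 0.239] pointing down, gripper open.
Joint ranges: [-2.76, 2.76], [-0.86, 1.69], [-1.03, 1.26], [-2.2, 2.34], [-1.47, 1.5], [-3.14, 3.14]. Speed limits (rad/s): [2.57, 2.57, 3.14, 3.14, 3.14, 3.14].

INTERFACE

Orientations are given as a unit quaternion [w, x, y, z].
In Python, from workcell import status, vision, job gives the robot as it stands. The module is installed in compiled form; this text tells all that it offers.
- The arm moves only by the tool apply_moves, never from a script. Its argument "moves" is one flat list of numbers, 6 for each row, row after row: the shift along the world's x, y, z in units of 25 mm (1.0 is 25 mm), then the turn, a rotation vector about the world's x, y, z in rad. In form: [x, y, z, rx, ry, rz, x, y, z, rx, ry, rz, ...]. A call has 1 to 20 rows; each row is the pose to reach, as a shift and turn from the pose commanded when the call began; what a row does not reach only later rows make up. A row lasts 1/12 s, in which the tool goes at most 41.7 mm and 7.16 degrees, less where a joint would pass 70% of its speed; a pose out of reach is approached as far as the arm can. A call with a gripper value outside its range is refused whole. "claw" is the opening in per cent of the stroke, from 0 (shut) to 100 (fully open), set as the call begins (left out, the last holds). The fingers move at their own pace and stop on an object; "newtons" is the grip in N (left out, the last holds). Time passes only in rows, so rows that repeat a pose let the fingers close. It gives the time, the measured TCP pose, the force, the opening and the grip force at its end, in the units of the state.
- status.get_state(): the state, without advancing time (a new reading comes with each control period).
- vision.read_camera(name): name is "scene" or "side" or "wrist"; returns a dict with "image" (384x512x3 uint8, blue, green, red), "camera_matrix" (3x3 intrinsics, pixels), "camera_from_world" (4x4, takes a point from world to camera coordinates). Camera axes: x right, y down, z forward; pixel columns grow to the right and rows downward; lengths in m; the calibration is good to about 2 mm. A picture is of the moment at which its call begins. There is no depth.
- job.hand_in(): hands the job in; it is judged then, once.
The state is a dict: "clock": time; "joint_pos": joint angles; "qvel": joint speeds; "tau": joint torques, N m; "tcp_pos": TCP position; "orientation": TCP orientation; "wrist_force": force on the tool from outside, world axes, zero at the start; "ft_torque": the same for the moment, N m; "finger_gap": finger opening in m; "grip_force": force on a finger pad.
Only numpy, scipy, OpenCV 4.12 (cv2) and the standard library are available. Lean on these libraries where they do the work, as an engineer would, in place of code of your own. Each camera call takes 0.05 s, during which the arm holds its last target. There are 200 camera calls.

TASK

First move the timber packing block away from the end of the yellow rack and set it down the same way up on clear bench, at least a hand's width clear of the rack. Then lift the aluminium bushing block out of the rack, stand it upright on the bare bench and let go, take it again by its other pair of sides, and press it fully home in the pocket of the blue drill jig until its top is flush with the jig's top face. Do not drop the bushing block, even from a small height, and leave the other things on the bench where they are.

Things in the scene. Friction and masses are not known exactly. Their poses are not given: they have to be found in the camera images.
- bush_block: aluminium bushing block with a small brass bush in its top face, a plain upright cuboid 68 mm (its x) by 50 mm (its y) by 60 mm high, about 0.35 kg. Origin: centre of its underside; z up. It fits the jig's pocket either way round (half a turn). It starts in the yellow rack, its x along the rack's x
- rack: yellow rack fixed to the bench, base 86 (x) by 74 (y) mm, foot tabs out to y = +-57 mm; origin: centre of its underside. Floor 6 mm up. Two walls along x, 70 mm long, 86 mm high, 4 mm from the block's y faces: no room for fingers there. Its x ends are open but for lips 12 mm high (outer faces x = +-42 mm): take the block by its x faces, lift straight up
- packing_block: plain brown timber packing block, 110 mm (its x) by 50 mm (its y) by 75 mm high; origin at the centre of its underside. It starts on the bench against the -x end of the rack (the end nearer the robot), its length pointing away from the rack
- jig: blue drill jig fixed to the bench, 124 (x) by 104 (y) by 72 mm high, feet 15 mm high out to y = +-71 mm; origin: centre of its underside. Pocket 73 (x) by 55 (y) mm in its top, mouth bevelled to 81 by 63 mm. Steel cheeks beside it, inner faces x = +-41 mm, 44 mm long in y, flared at the top, 114 mm over the bench: no room for fingers at the block's x faces, so hold it by its y faces there
- jig_mouth (a point): centre of the pocket's mouth, level with the jig's top face (72 mm over the bench), axes as the jig
- jig_seat (a point): centre of the pocket's floor with the ejector fully down, 60 mm below the top face, axes as the jig: the seated block's origin comes here
- ejector (a joint): travel of the ejector plate in m: 0 raised (30 mm below the mouth, so that a block standing on it is 30 mm proud), 0.030 fully down (block flush). It starts between 0 and 0.005. Friction holds it where it is left: it carries the block's weight, and a push of about 10 to 13 N (slow) moves it down
- bolt_tin: round tin of bolts, bystander, 72 mm in diameter, 70 mm high; origin at the centre of its underside
- pipe_ring: grey pipe ring, fixed bystander, 100 mm outer diameter, 50 mm high; origin at the centre of its underside
- flange: steel flange, bystander, 103 mm in diameter, 30 mm high; origin at the centre of its underside
- vee_block: grey steel vee block, bystander, 50 (x) by 60 (y) by 36 mm high; origin at the centre of its underside
There are look-alikes about, which are no part of the job. What is shaped like the bush_block but orange or red is not meant.

How it is judged:
By the outcome, as a careful person would: the job done as asked, in the order asked, and still so for the second after the job is handed in, with the robot touching nothing.
It also fails if it takes over 72 s, if anything falls off the work surface, if the arm or the gripper's body presses on something with over 40 N, if the wrist force passes 120 N, or if a joint passes its speed limit or range.

## Working session

There is one attempt and no reset: what is moved stays moved. The work goes in short steps, Python scripts to look and compute and a tool call to move; the robot and the scene stay as the last step left them, time stands still between calls to the robot, and variables do not carry over. Pictures are saved under pics/ and viewed, at most 10 in all, crops included, and the job is handed in when it is done.

Besides the shell and the picture viewer there is one more tool, called by a JSON object that holds its "api" and its "payload", one argument or row to a line. apply_moves: Moves the arm, as the interface text tells. Its arguments: {"type":"object","properties":{"moves":{"type":"array","items":{"type":"number"}},"claw":{"type":"number"},"newtons":{"type":"number"}},"required":["moves"]}

```bash
mkdir -p pics; cat > h.py <<'E'
import numpy as np, cv2
from workcell import status, vision, job
def cam(n):
    d=vision.read_camera(n); return d["image"],np.array(d["camera_matrix"]),np.array(d["camera_from_world"])
def ray(K,T,uv,z):
    R,t=T[:3,:3],T[:3,3]; c=-R.T@t
    d=R.T@np.linalg.solve(K,[uv[0],uv[1],1.]); return c+d*(z-c[2])/d[2]
def proj(K,T,p):
    q=K@(T[:3,:3]@np.asarray(p,float)+T[:3,3]); return q[:2]/q[2]
E
python3 - <<'E'
from h import *
a=[]
for n in("scene","side"):
    i,K,T=cam(n); cv2.imwrite(f"pics/{n}0.png",i); np.savez(f"pics/{n}0.npz",i=i,K=K,T=T)
    print(n,K.round(1).tolist(),(-T[:3,:3].T@T[:3,3]).round(3),T[2,:3].round(2))
    a.append(cv2.resize(i,(800,600)))
    cv2.imwrite(f"pics/{n}0b.png",a[-1])
print(status.get_state())
E
```

```text
scene [[401.2, 0.0, 261.7], [0.0, 401.2, 190.6], [0.0, 0.0, 1.0]] [-0.387 -0.568  0.843] [ 0.69  0.43 -0.57]
side [[458.4, 0.0, 246.4], [0.0, 458.4, 193.2], [0.0, 0.0, 1.0]] [-0.115  1.232  1.2  ] [ 0.36 -0.7  -0.62]
{'clock': 0.1, 'joint_pos': array([1.01046273e+00, 3.13947028e-01, 4.50979290e-02, 1.30360308e+00,
       1.75109477e-06, 1.43117975e+00]), 'qvel': array([ 0.00171714, -0.00309446,  0.00193635,  0.000678  , -0.00044401,
        0.00184511]), 'tau': array([ 1.95359855e-03, -4.81729853e+01,  2.99241167e+01,  1.28047916e-02,
       -1.56907713e-04, -1.64771774e-05]), 'tcp_pos': array([0.23461919, 0.52447335, 0.23848785]), 'orientation': array([-2.84696399e-04,  2.08810451e-01,  9.77955781e-01, -7.77436015e-04]), 'wrist_force': array([ 0.05967242, -0.67048544, -0.51901277]), 'ft_torque': array([-0.03689417, -0.04021338,  0.05102228]), 'grip_force': 0.0, 'finger_gap': 0.0853319288565723}
```

View pics/scene0b.png

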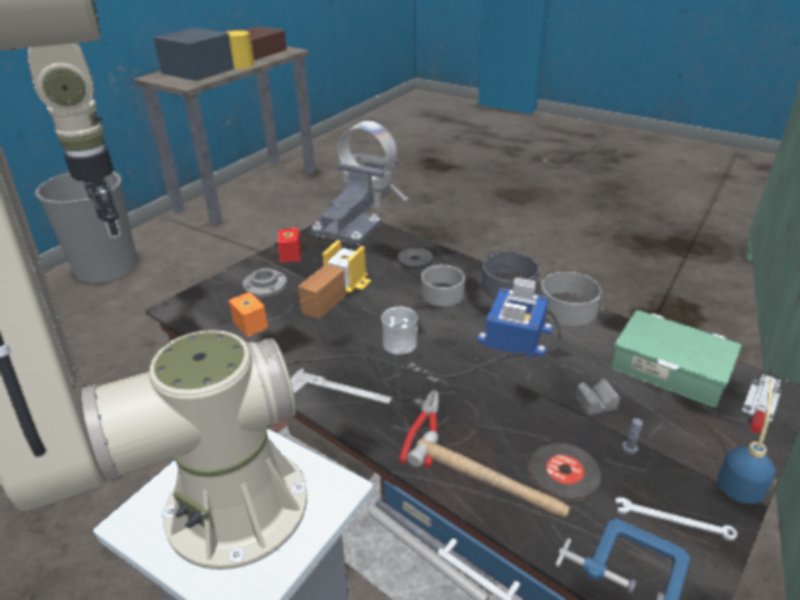

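View pics/side0b.png

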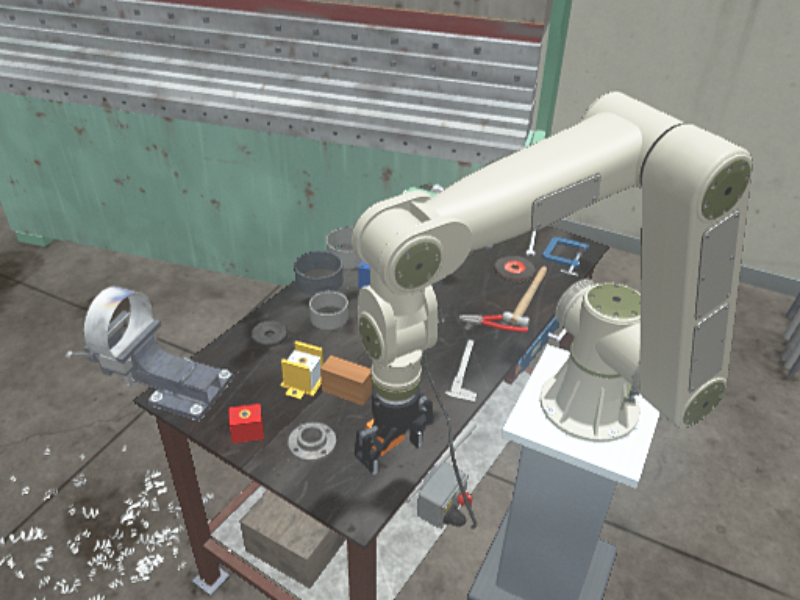

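The scene view (800x600) shows the silver block with the brass bush in the yellow rack at (345,262), with the timber block at (320,290). The blue jig is at (515,320), the tin at (400,330), the flange at (265,280) and the vee block at (597,397). There are three candidates for the bush block: silver in the rack (345,258), orange (248,313) and red (288,245). Only the silver one in the rack fits the description. I'll confirm it in an enlarged crop.

```bash
python3 - <<'E'
from h import *
i=np.load("pics/scene0.npz")['i']
cv2.imwrite("pics/crop1.png",cv2.resize(i[140:240,140:400],None,fx=3,fy=3,interpolation=cv2.INTER_CUBIC))
for n in("scene","side"):
    d=np.load(f"pics/{n}0.npz");i,K,T=d['i'],d['K'],d['T']
    h=cv2.cvtColor(i,cv2.COLOR_BGR2HSV)
    for nm,lo,hi,z in(("yellow",(22,120,90),(34,255,255),.09),("wood",(5,80,60),(17,190,255),.075),("blue",(108,150,60),(125,255,255),.07)):
        m=cv2.inRange(h,lo,hi)
        cs,_=cv2.findContours(m,0,2)
        for c in sorted(cs,key=cv2.contourArea)[::-1][:3]:
            if cv2.contourArea(c)<60: continue
            x,y,w,hh=cv2.boundingRect(c)
            p=cv2.approxPolyDP(c,2,True)[:,0]
            print(n,nm,cv2.contourArea(c),(x,y,w,hh),[(tuple(map(int,q)),ray(K,T,q,z).round(3)[:2].tolist()) for q in p] if 30<w<100 else '')
E
```

```text
scene yellow 265.5 (147, 20, 15, 24) 
scene yellow 220.0 (222, 157, 15, 30) 
scene wood 695.0 (191, 169, 31, 35) [((219, 172), [0.558, 0.204]), ((208, 169), [0.554, 0.25]), ((191, 182), [0.456, 0.248]), ((194, 200), [0.381, 0.172]), ((204, 203), [0.385, 0.134]), ((220, 189), [0.475, 0.137])]
scene wood 485.5 (146, 187, 26, 29) 
scene wood 131.0 (161, 21, 21, 16) 
scene blue 600.5 (307, 187, 45, 40) [((320, 187), [0.667, -0.14]), ((314, 199), [0.594, -0.153]), ((317, 204), [0.575, -0.173]), ((312, 204), [0.566, -0.16]), ((314, 213), [0.528, -0.185]), ((307, 217), [0.499, -0.176]), ((339, 226), [0.51, -0.276]), ((341, 222), [0.53, -0.274]), ((347, 226), [0.522, -0.296]), ((342, 223), [0.528, -0.278]), ((341, 215), [0.562, -0.26]), ((346, 210), [0.594, -0.264]), ((351, 211), [0.597, -0.279]), ((346, 208), [0.603, -0.26]), ((349, 193), [0.685, -0.237]), ((345, 191), [0.689, -0.222]), ((337, 209), [0.584, -0.238]), ((323, 207), [0.57, -0.196]), ((317, 204), [0.575, -0.173]), ((324, 187), [0.674, -0.152])]
side yellow 327.0 (179, 229, 26, 26) 
side yellow 73.5 (188, 218, 19, 15) 
side wood 717.0 (205, 227, 33, 33) [((211, 227), [0.563, 0.206]), ((205, 235), [0.56, 0.252]), ((206, 249), [0.52, 0.309]), ((231, 259), [0.422, 0.309]), ((237, 251), [0.422, 0.267]), ((237, 236), [0.457, 0.203])]
```

View pics/crop1.png

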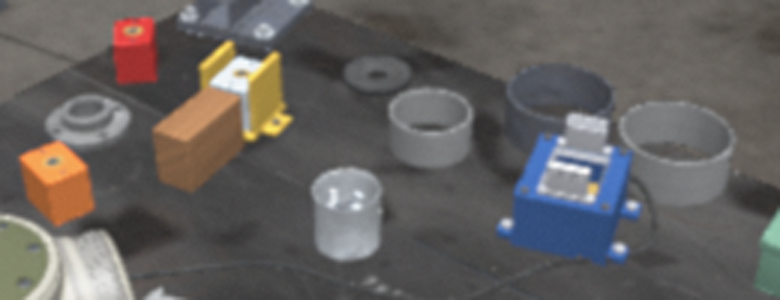

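The crop confirms it: the silver block with the brass bush sits between the yellow walls, at crop (238,75). The orange and red ones are decoys. Packing block centre is about (0.507, 0.227), aligned with x. Both views agree, and 50 mm width fits.

```bash
python3 - <<'E'
from h import *
d=np.load("pics/scene0.npz");K,T=d['K'],d['T']
C=lambda u,v:(140+u/3,140+v/3)
for n,p,z in(("tin",C(347,183),.07),("ring",C(430,108),.05),("orange",C(55,160),.06),("flange",C(88,120),.0),("disc",C(377,75),.0),("vee",(382,254),.02),
 ("jigFL",C(515,187),.072),("jigFR",C(613,214),.072),("jigBR",C(632,150),.072),("jigBL",C(540,133),.072),("calip1",(195,237),0),("calip2",(250,257),0),("pliers",(277,255),0),("redblk",C(137,30),.06)):
    print(n,ray(K,T,p,z).round(3)[:2])
E
```

```text
tin [0.486 0.003]
ring [0.689 0.014]
orange [0.362 0.313]
flange [0.506 0.407]
disc [0.79  0.151]
vee [ 0.516 -0.413]
jigFL [ 0.571 -0.156]
jigFR [ 0.582 -0.263]
jigBR [ 0.701 -0.236]
jigBL [ 0.679 -0.135]
calip1 [0.305 0.115]
calip2 [ 0.322 -0.081]
pliers [ 0.371 -0.145]
redblk [0.638 0.431]
```

{"api": "apply_moves", "payload": {
  "moves": [10.6, -11.9, 0.9, 0, 0, 0.42, 10.6, -11.9, 0.9, 0, 0, 0.42, 10.6, -11.9, 0.9, 0, 0, 0.42, 10.6, -11.9, 0.9, 0, 0, 0.42, 10.6, -11.9, 0.9, 0, 0, 0.42, 10.6, -11.9, 0.9, 0, 0, 0.42, 10.6, -11.9, 0.9, 0, 0, 0.42, 10.6, -11.9, 0.9, 0, 0, 0.42, 10.6, -11.9, 0.9, 0, 0, 0.42, 10.6, -11.9, 0.9, 0, 0, 0.42, 10.6, -11.9, 0.9, 0, 0, 0.42, 10.6, -11.9, 0.9, 0, 0, 0.42, 10.6, -11.9, 0.9, 0, 0, 0.42, 10.6, -11.9, 0.9, 0, 0, 0.42],
  "claw": 100
}}

```text
clock: 1.27
tcp_pos: [0.4989, 0.2281, 0.2616]
orientation: [-0.001, -0.0, 1.0, 0.0]
wrist_force: [0.4, 0.5, 0.4]
finger_gap: 0.0853
grip_force: 0.0
```

```bash
python3 - <<'E'
from h import *
i,K,T=cam("wrist"); np.savez("pics/w1.npz",i=i,K=K,T=T); cv2.imwrite("pics/w1.png",cv2.resize(i,(800,600)))
print(K.round(1).tolist(),(-T[:3,:3].T@T[:3,3]).round(3),T[:3,:3].round(2).tolist())
h=cv2.cvtColor(i,cv2.COLOR_BGR2HSV)
for nm,lo,hi,z in(("yellow",(22,120,60),(34,255,255),.086),("wood",(4,80,40),(17,200,255),.075)):
    m=cv2.inRange(h,lo,hi)
    cs,_=cv2.findContours(m,0,2)
    for c in cs:
        if cv2.contourArea(c)<200: continue
        p=cv2.approxPolyDP(c,3,True)[:,0]
        print(nm,cv2.contourArea(c),[(tuple(map(int,q)),ray(K,T,q,z).round(3)[:2].tolist()) for q in p])
E
```

```text
[[314.8, 0.0, 254.5], [0.0, 314.8, 190.7], [0.0, 0.0, 1.0]] [0.431 0.228 0.396] [[-0.0, 1.0, -0.0], [0.96, 0.0, 0.27], [0.27, -0.0, -0.96]]
yellow 941.5 [((243, 228), [0.559, 0.216]), ((222, 236), [0.568, 0.193]), ((226, 262), [0.599, 0.197]), ((233, 262), [0.599, 0.204]), ((240, 306), [0.654, 0.211]), ((245, 305), [0.653, 0.217])]
yellow 1212.0 [((280, 212), [0.541, 0.254]), ((276, 220), [0.55, 0.25]), ((282, 222), [0.552, 0.257]), ((296, 299), [0.645, 0.275]), ((302, 300), [0.646, 0.282]), ((299, 256), [0.591, 0.276]), ((308, 253), [0.588, 0.286]), ((306, 226), [0.557, 0.282]), ((294, 227), [0.558, 0.27]), ((290, 213), [0.542, 0.265])]
yellow 3509.0 [((317, 0), [0.345, 0.282]), ((303, 41), [0.378, 0.272]), ((364, 64), [0.397, 0.328]), ((385, 14), [0.356, 0.343]), ((351, 0), [0.345, 0.312])]
wood 327.5 [((231, 124), [0.452, 0.204]), ((226, 129), [0.457, 0.199]), ((226, 148), [0.476, 0.199]), ((228, 128), [0.456, 0.201]), ((273, 129), [0.457, 0.246]), ((274, 227), [0.562, 0.249]), ((274, 128), [0.456, 0.247]), ((268, 122), [0.45, 0.241])]
```

View pics/w1.png

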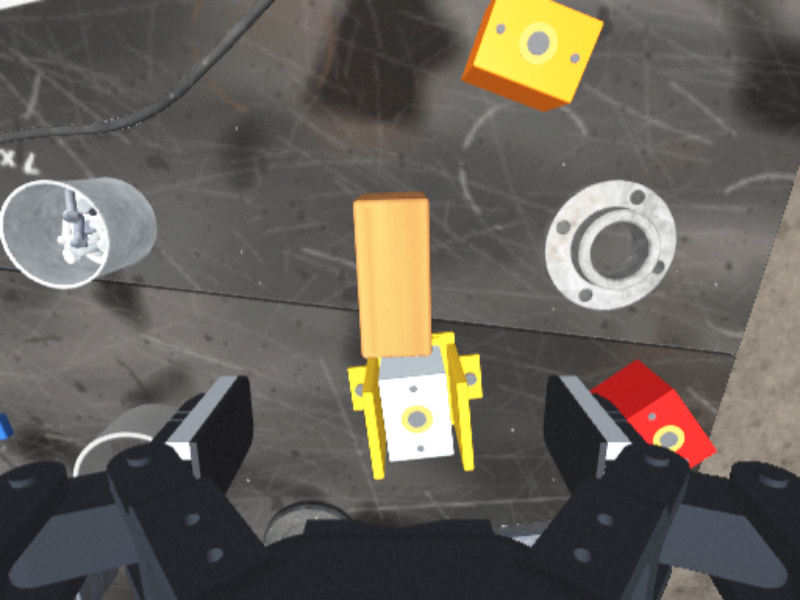

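The wrist view (800x600) shows the packing block's top with corners near (356,200), (428,197), (432,355) and (362,356), up against the rack. The silver block's top is at about (415,417). A cable runs in the top-left from (0,130) to (270,0), and the tin is at (80,230). I'll work out the cable and rack positions before choosing where to put the packing block.

```bash
python3 - <<'E'
from h import *
d=np.load("pics/w1.npz");K,T=d['K'],d['T']
for n,ps,z in(("cable",[(0,140),(150,120),(200,80),(272,0)],0),("pack",[(356,200),(428,197),(432,355),(362,356)],.075),("bush",[(380,374),(440,372),(453,457),(390,461)],.066),("brass",[(417,419)],.066),("tin",[(53,234)],.07)):
    print(n,[ray(K,T,(u*.64,v*.64),z).round(3)[:2].tolist() for u,v in ps])
E
```

```text
cable [[0.416, -0.077], [0.402, 0.04], [0.374, 0.081], [0.321, 0.138]]
pack [[0.456, 0.201], [0.454, 0.247], [0.562, 0.252], [0.563, 0.203]]
bush [[0.581, 0.215], [0.579, 0.259], [0.65, 0.27], [0.653, 0.222]]
brass [[0.617, 0.242]]
tin [[0.478, -0.001]]
```

{"api": "apply_moves", "payload": {
  "moves": [0, -0.1, -1.6, 0, 0, 0.03, 0, -0.1, -3.2, 0, 0, 0.03, 0, -0.1, -4.8, 0, 0, 0.03, 0, -0.1, -6.4, 0, 0, 0.03, 0, -0.1, -7.6, 0, 0, 0.03, 0, -0.1, -8.4, 0, 0, 0.03, 0, -0.1, -8.6, 0, 0, 0.03, 0, -0.1, -8.6, 0, 0, 0.03],
  "claw": 100
}}

```text
clock: 1.98
tcp_pos: [0.4978, 0.2255, 0.0454]
orientation: [-0.002, -0.016, 1.0, -0.0]
wrist_force: [-0.2, 0.1, 1.0]
finger_gap: 0.0853
grip_force: 0.0
```

{"api": "apply_moves", "payload": {
  "moves": [0, 0, 0, 0, 0, 0, 0, 0, 0, 0, 0, 0, 0, 0, 0, 0, 0, 0, 0, 0, 0, 0, 0, 0, 0, 0, 0, 0, 0, 0, 0, 0, 0, 0, 0, 0, 0, 0, 0, 0, 0, 0, 0, 0, 0, 0, 0, 0],
  "claw": 0,
  "newtons": 50
}}

```text
clock: 2.65
tcp_pos: [0.5014, 0.2254, 0.0489]
orientation: [0.002, -0.015, 1.0, 0.001]
wrist_force: [-1.0, 0.5, 6.7]
finger_gap: 0.0494
grip_force: 53.1
```

{"api": "apply_moves", "payload": {
  "moves": [-0.1, 0, 0.5, 0, 0, 0, -0.3, 0, 1.2, 0, 0, 0, -0.8, -0.6, 1.8, 0, 0, -0.1, -1.3, -1.3, 2, 0, 0, -0.2, -1.9, -2.1, 2, 0, 0, -0.32, -2.5, -2.9, 2, 0, 0, -0.44, -3, -3.55, 2, 0, 0, -0.56, -3, -3.55, 2, 0, 0, -0.68, -3, -3.55, 2, 0, 0, -0.79, -3, -3.55, 1.4, 0, 0, -0.79, -3, -3.55, 0.8, 0, 0, -0.79, -3, -3.55, 0.4, 0, 0, -0.79, -3, -3.55, 0.2, 0, 0, -0.79, -3, -3.55, 0.12, 0, 0, -0.79, -3, -3.55, 0.12, 0, 0, -0.79]
}}

```text
clock: 3.9
tcp_pos: [0.4248, 0.1361, 0.0499]
orientation: [-0.0, 0.371, 0.929, -0.0]
wrist_force: [0.5, -0.5, -2.8]
finger_gap: 0.0491
grip_force: 53.1
```

{"api": "apply_moves", "payload": {
  "moves": [0, 0, -0.04, 0, 0, 0, 0, 0, -0.08, 0, 0, 0, 0, 0, -0.12, 0, 0, 0, 0, 0, -0.14, 0, 0, 0, 0, 0, -0.14, 0, 0, 0]
}}

```text
clock: 4.32
tcp_pos: [0.4255, 0.1363, 0.0489]
orientation: [0.001, 0.371, 0.929, 0.001]
wrist_force: [-7.1, -1.3, 18.7]
finger_gap: 0.0493
grip_force: 55.4
```

{"api": "apply_moves", "payload": {
  "moves": [0, 0, 0, 0, 0, 0, 0, 0, 0, 0, 0, 0, 0, 0, 0, 0, 0, 0, 0, 0, 0, 0, 0, 0, 0, 0, 1.3, 0, 0, 0, 0, 0, 2.8, 0, 0, 0, 0, 0, 4.4, 0, 0, 0, 1.2, 0.6, 6, 0, 0, -0.12, 2.5, 1.4, 7.6, 0, 0, -0.24, 3.8, 2.2, 7.6, 0, 0, -0.36, 5.2, 3, 7.6, 0, 0, -0.48, 6.6, 3.7, 7.6, 0, 0, -0.6, 7.6, 4.2, 7.6, 0, 0, -0.65, 7.6, 4.2, 7.6, 0, 0, -0.65, 7.6, 4.2, 7.6, 0, 0, -0.65, 7.6, 4.2, 7.6, 0, 0, -0.65],
  "claw": 100
}}

```text
clock: 5.65
tcp_pos: [0.6143, 0.241, 0.2349]
orientation: [-0.001, 0.648, 0.762, -0.001]
wrist_force: [-0.5, -0.4, 0.7]
finger_gap: 0.0855
grip_force: 0.0
```

```bash
python3 - <<'E'
from h import *
i,K,T=cam("wrist"); np.savez("pics/w2.npz",i=i,K=K,T=T); cv2.imwrite("pics/w2.png",cv2.resize(i,(800,600)))
s=status.get_state();print(s['tcp_pos'],s['joint_pos'].round(2),s['wrist_force'])
E
```

```text
[0.61395067 0.24075013 0.23600176] [ 0.25  0.49  0.3   1.38 -0.    1.66] [ 0.28393689  0.24286155 -0.02590421]
```

View pics/w2.png

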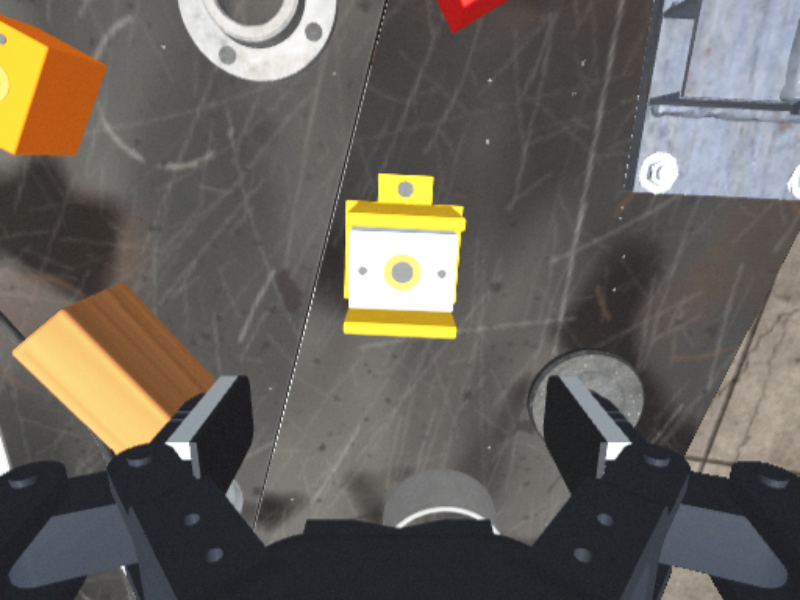

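The wrist view shows the packing block standing upright at left (115,370), well clear of the rack. In the rack, the block's top has corners (352,230), (457,233), (453,311) and (350,308), with the bush at (402,272).

```bash
python3 - <<'E'
from h import *
d=np.load("pics/w2.npz");i,K,T=d['i'],d['K'],d['T']
m=cv2.inRange(i,(185,185,185),(255,255,255)); m[:140]=0;m[205:]=0;m[:,:215]=0;m[:,300:]=0
m=cv2.morphologyEx(m,3,np.ones((9,9),np.uint8))
cs,_=cv2.findContours(m,0,1); c=max(cs,key=cv2.contourArea)
P=np.array([ray(K,T,q,.066)[:2] for q in c[:,0]]).astype(np.float32)
(r)=cv2.minAreaRect(P*1000);print(r)
B=ray(K,T,(402*.64,272*.64),.066);print("brass",B)
for u,v in[(352,230),(457,233),(453,311),(350,308)]:print(ray(K,T,(u*.64,v*.64),.066).round(4))
q=status.get_state()['orientation'];R=lambda q:2*np.arctan2(q[1],q[2])
print("tooly deg",90-np.degrees(2*np.arctan2(q[1],q[2])))
E
```

```text
((616.9005126953125, 242.3267822265625), (67.3567123413086, 51.522132873535156), 7.38355827331543)
brass [0.61720977 0.24148148 0.066     ]
[0.5825 0.2627 0.066 ]
[0.6467 0.2712 0.066 ]
[0.6538 0.2214 0.066 ]
[0.588  0.2127 0.066 ]
tooly deg 9.190097169356818
```

{"api": "apply_moves", "payload": {
  "moves": [0.1, 0.05, -1.5, 0, 0, -0.03, 0.1, 0.05, -3, 0, 0, -0.03, 0.1, 0.05, -4.5, 0, 0, -0.03, 0.1, 0.05, -5.8, 0, 0, -0.03, 0.1, 0.05, -6.8, 0, 0, -0.03, 0.1, 0.05, -7.5, 0, 0, -0.03, 0.1, 0.05, -8, 0, 0, -0.03, 0.1, 0.05, -8.1, 0, 0, -0.03, 0.1, 0.05, -8.1, 0, 0, -0.03]
}}

```text
clock: 6.45
tcp_pos: [0.616, 0.2417, 0.0343]
orientation: [-0.0, 0.66, 0.751, -0.0]
wrist_force: [0.9, -0.8, -0.8]
finger_gap: 0.0853
grip_force: 0.0
```

{"api": "apply_moves", "payload": {
  "moves": [0, 0, 0, 0, 0, 0, 0, 0, 0, 0, 0, 0, 0, 0, 0, 0, 0, 0, 0, 0, 0, 0, 0, 0, 0, 0, 0, 0, 0, 0, 0, 0, 0, 0, 0, 0, 0, 0, 0, 0, 0, 0],
  "claw": 0,
  "newtons": 60
}}

```text
clock: 7.03
tcp_pos: [0.6184, 0.2426, 0.0364]
orientation: [0.001, 0.66, 0.752, 0.001]
wrist_force: [-1.5, -0.2, 7.3]
finger_gap: 0.067
grip_force: 70.2
```

{"api": "apply_moves", "payload": {
  "moves": [0, 0, 0.2, 0, 0, 0, 0, 0, 0.7, 0, 0, 0, 0, 0, 1.4, 0, 0, 0, 0, 0, 2.2, 0, 0, 0, 0, 0, 3, 0, 0, 0, 0, 0, 3.8, 0, 0, 0, 0, 0, 4.1, 0, 0, 0, -0.8, 0.1, 4.1, 0, 0, 0, -2, 0.3, 4.1, 0, 0, 0, -3.2, 0.4, 4.1, 0, 0, 0, -4.4, 0.6, 4, 0, 0, 0, -5.2, 0.7, 3.4, 0, 0, 0, -5.5, 0.7, 2.6, 0, 0, 0, -5.5, 0.7, 1.8, 0, 0, 0, -5.5, 0.7, 1, 0, 0, 0, -5.5, 0.7, 0.5, 0, 0, 0, -5.5, 0.7, 0.2, 0, 0, 0, -5.5, 0.7, 0, 0, 0, 0, -5.5, 0.7, 0, 0, 0, 0, -5.5, 0.7, 0, 0, 0, 0]
}}

```text
clock: 8.7
tcp_pos: [0.4802, 0.2599, 0.0341]
orientation: [0.0, 0.66, 0.752, 0.0]
wrist_force: [-0.0, 0.1, -3.6]
finger_gap: 0.0674
grip_force: 69.3
```

{"api": "apply_moves", "payload": {
  "moves": [0, 0, -0.05, 0, 0, 0, 0, 0, -0.1, 0, 0, 0, 0, 0, -0.14, 0, 0, 0, 0, 0, -0.17, 0, 0, 0, 0, 0, -0.17, 0, 0, 0]
}}

```text
clock: 9.12
tcp_pos: [0.4803, 0.26, 0.0303]
orientation: [0.0, 0.66, 0.752, 0.0]
wrist_force: [-1.1, 0.1, 2.7]
finger_gap: 0.067
grip_force: 69.6
```

{"api": "apply_moves", "payload": {
  "moves": [0, 0, 0, 0, 0, 0, 0, 0, 0, 0, 0, 0, 0, 0, 0, 0, 0, 0, 0, 0, 0, 0, 0, 0, 0, 0, 0.3, 0, 0, 0, 0, 0, 1, 0, 0, 0, 0, 0, 2, 0, 0, 0, 0, 0, 3.4, 0, 0, 0.12, 0, 0, 4.8, 0, 0, 0.24, 0, 0, 6, 0, 0, 0.36, 0, 0, 7, 0, 0, 0.48, 0, 0, 7.2, 0, 0, 0.6, 0, 0, 7.2, 0, 0, 0.72, 0, 0, 7.2, 0, 0, 0.84, 0, 0, 7.2, 0, 0, 0.96, 0, 0, 7.2, 0, 0, 1.08, 0, 0, 7.2, 0, 0, 1.2, 0, 0, 7.2, 0, 0, 1.32, 0, 0, 7.2, 0, 0, 1.44, 0, 0, 7.2, 0, 0, 1.57],
  "claw": 100
}}

```text
clock: 10.78
tcp_pos: [0.4799, 0.2598, 0.2102]
orientation: [0.0, -0.065, 0.998, 0.0]
wrist_force: [1.3, 0.2, 0.0]
finger_gap: 0.0855
grip_force: 0.0
```

{"api": "apply_moves", "payload": {
  "moves": [0, 0, 0, 0, 0, 0, 0, 0, 0, 0, 0, 0]
}}

```text
clock: 10.95
tcp_pos: [0.4799, 0.2599, 0.21]
orientation: [0.0, -0.06, 0.998, 0.0]
wrist_force: [0.7, -0.4, -0.2]
finger_gap: 0.0854
grip_force: 0.0
```

```bash
python3 - <<'E'
from h import *
i,K,T=cam("wrist"); np.savez("pics/w3.npz",i=i,K=K,T=T); cv2.imwrite("pics/w3.png",cv2.resize(i,(800,600)))
s=status.get_state();q=s['orientation'];print(s['tcp_pos'],s['joint_pos'].round(2),90-np.degrees(2*np.arctan2(q[1],q[2])))
m=cv2.inRange(i,(170,170,170),(255,255,255));m[250:]=0
m=cv2.morphologyEx(m,3,np.ones((9,9),np.uint8))
for c in cv2.findContours(m,0,1)[0]:
    if cv2.contourArea(c)<1000: continue
    P=np.array([ray(K,T,q,.06)[:2] for q in c[:,0]]).astype(np.float32)
    print(cv2.boundingRect(c),cv2.minAreaRect(P*1000))
E
```

```text
[0.47989408 0.25988303 0.20992291] [ 0.35  0.27 -0.09  1.21  0.    0.23] 96.92099828747855
(329, 151, 92, 89) ((484.0802001953125, 372.9115295410156), (84.9886703491211, 85.53300476074219), 55.085636138916016)
(227, 143, 55, 71) ((480.7685852050781, 259.6964416503906), (67.1169662475586, 49.360599517822266), 7.412330627441406)
```

View pics/w3.png

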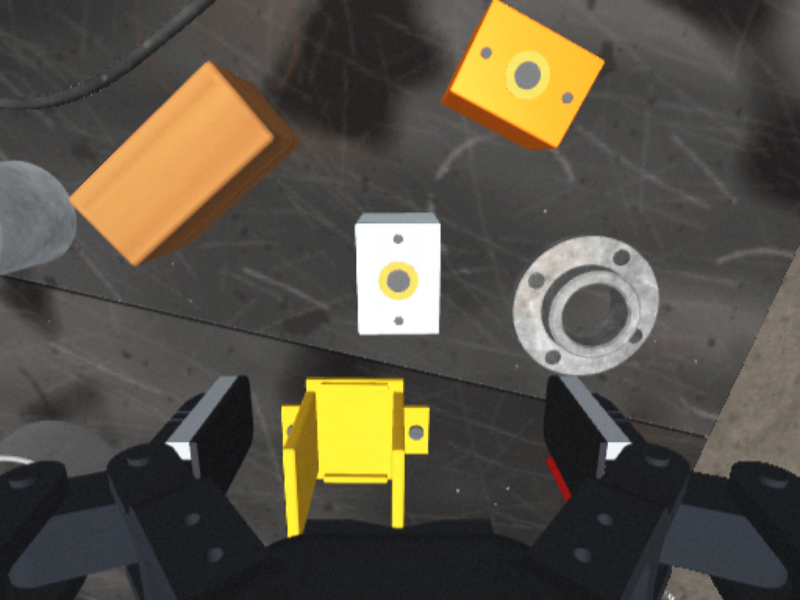

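The block stands upright on bare bench at (398,280), free of the fingers and with the rack empty. The packing block is at (170,165), flange and orange block undisturbed. Next I'll take it by its y faces, high up.

{"api": "apply_moves", "payload": {
  "moves": [0.03, 0, -1.4, 0, 0, 0.01, 0.03, 0, -2.8, 0, 0, 0.01, 0.03, 0, -4.2, 0, 0, 0.01, 0.03, 0, -5.3, 0, 0, 0.01, 0.03, 0, -6.1, 0, 0, 0.01, 0.03, 0, -6.5, 0, 0, 0.01, 0.03, 0, -6.64, 0, 0, 0.01, 0.03, 0, -6.64, 0, 0, 0.01, 0.03, 0, -6.64, 0, 0, 0.01]
}}

```text
clock: 11.75
tcp_pos: [0.4816, 0.2603, 0.0448]
orientation: [0.001, -0.067, 0.998, 0.0]
wrist_force: [-0.2, 0.5, 1.1]
finger_gap: 0.0859
grip_force: 0.0
```

{"api": "apply_moves", "payload": {
  "moves": [0, 0, 0, 0, 0, 0, 0, 0, 0, 0, 0, 0, 0, 0, 0, 0, 0, 0, 0, 0, 0, 0, 0, 0, 0, 0, 0, 0, 0, 0, 0, 0, 0, 0, 0, 0, 0, 0, 0, 0, 0, 0, 0, 0, 0, 0, 0, 0],
  "claw": 0,
  "newtons": 60
}}

```text
clock: 12.42
tcp_pos: [0.4817, 0.2602, 0.045]
orientation: [0.001, -0.067, 0.998, 0.0]
wrist_force: [-0.3, -0.3, 5.6]
finger_gap: 0.049
grip_force: 64.1
```

{"api": "apply_moves", "payload": {
  "moves": [0, 0, 0.3, 0, 0, 0, 0, 0, 1.2, 0, 0, 0, 0, 0, 2.4, 0, 0, 0, 0, 0, 3.8, 0, 0, 0, 0.2, -0.6, 5.2, 0, 0, 0, 0.7, -1.6, 6.6, 0, 0, 0, 1.4, -2.8, 7.8, 0, 0, 0, 2.1, -4, 8.6, 0, 0, 0, 2.8, -5.3, 8.6, 0, 0, 0, 3.5, -6.6, 8.6, 0, 0, 0, 4.2, -7.9, 8.6, 0, 0, 0, 4.9, -9.2, 8.6, 0, 0, 0, 5.6, -10.5, 8.6, 0, 0, 0, 6.3, -11.8, 8.6, 0, 0, 0, 6.9, -12.8, 8.6, 0, 0, 0, 7.1, -13.2, 8.6, 0, 0, 0, 7.1, -13.2, 8.6, 0, 0, 0, 7.1, -13.2, 8.6, 0, 0, 0, 7.1, -13.2, 8.6, 0, 0, 0, 7.1, -13.2, 8.6, 0, 0, 0]
}}

```text
clock: 14.08
tcp_pos: [0.6575, -0.0686, 0.2588]
orientation: [-0.0, -0.068, 0.998, 0.0]
wrist_force: [-0.3, -0.1, -3.4]
finger_gap: 0.049
grip_force: 63.4
```

```bash
python3 - <<'E'
from h import *
i,K,T=cam("wrist"); np.savez("pics/w4.npz",i=i,K=K,T=T); cv2.imwrite("pics/w4.png",cv2.resize(i,(800,600),interpolation=cv2.INTER_CUBIC))
s=status.get_state();q=s['orientation'];print(s['tcp_pos'],s['joint_pos'].round(2),90-np.degrees(2*np.arctan2(q[1],q[2])),s['finger_gap'])
E
```

```text
[ 0.65759734 -0.06860817  0.25893729] [-0.23  0.49  0.35  1.44  0.   -0.36] 97.79111250593789 0.04867563634681317
```

View pics/w4.png

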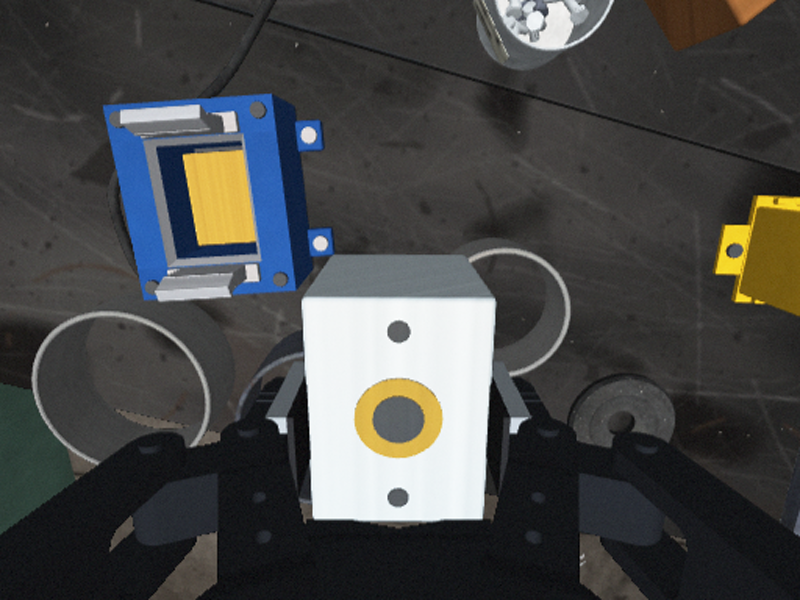

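The wrist view shows the block in hand with its bush at (398,418). The jig's top has screws at (257,110), (279,280) and (152,288), and the grey pocket mouth is at about (204,200).

```bash
python3 - <<'E'
from h import *
d=np.load("pics/w4.npz");i,K,T=d['i'],d['K'],d['T']
h=cv2.cvtColor(i,cv2.COLOR_BGR2HSV)
j=i[50:200,55:220]
hh=h[50:200,55:220]
b=(abs(hh[...,0].astype(int)-112)<10)&(hh[...,1]>140)
print(np.histogram(hh[...,2][b],12,(0,255))[0])
for th in(110,130,140,150):
  m=cv2.inRange(h,(100,140,th),(124,255,255));m[:,220:]=0;m[200:]=0
  c=max(cv2.findContours(m,0,1)[0],key=cv2.contourArea)
  c=cv2.convexHull(c)
  P=np.array([ray(K,T,q,.072)[:2] for q in c[:,0]]).astype(np.float32)*1000
  print(th,cv2.boundingRect(c),cv2.minAreaRect(P))
for n,ps in(("screws",[(112,119),(257,110),(279,280),(152,288)]),("mouth",[(143,138),(243,133),(260,262),(166,268)])):
  Q=np.array([ray(K,T,(u*.64,v*.64),.072)[:2] for u,v in ps]);print(n,Q.round(4).tolist(),Q.mean(0))
cv2.imwrite("pics/crop4.png",cv2.resize(j,None,fx=4,fy=4,interpolation=cv2.INTER_CUBIC))
E
```

```text
[   0    0 1844  977   68   88  125  267 4993    2    0    0]
110 (66, 60, 124, 132) ((632.8416137695312, -198.1817626953125), (123.82083892822266, 104.17034912109375), 11.485126495361328)
130 (66, 60, 123, 132) ((632.8521728515625, -198.16940307617188), (123.81453704833984, 103.82259368896484), 11.537924766540527)
140 (66, 60, 123, 132) ((632.92333984375, -198.0970001220703), (123.6219253540039, 103.52178955078125), 11.470853805541992)
150 (66, 60, 123, 132) ((632.7711181640625, -198.11300659179688), (123.31685638427734, 103.49031066894531), 11.4728422164917)
screws [[0.5899, -0.2554], [0.5727, -0.1673], [0.6778, -0.1464], [0.6949, -0.2308]] [ 0.63384131 -0.19996698]
mouth [[0.5986, -0.2365], [0.5873, -0.1751], [0.6672, -0.1598], [0.6798, -0.2216]] [ 0.63321441 -0.19824278]
```

View pics/crop4.png

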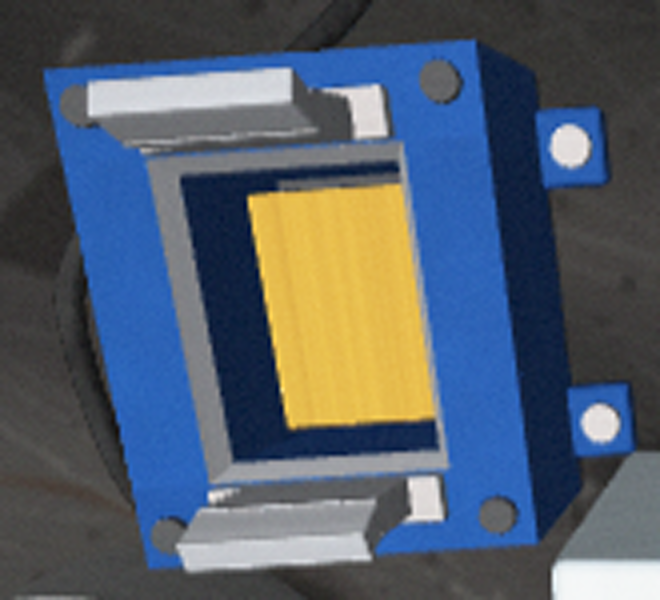

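The crop confirms the mouth centred between the cheeks, with the gold ejector plate inside. The top face measures 124 x 104 mm, matching the jig, with centre (0.6328, -0.1982) and yaw 11.5°. Now I'll check where the block sits in the hand.

```bash
python3 - <<'E'
from h import *
d=np.load("pics/w4.npz");i,K,T=d['i'],d['K'],d['T']
z=.2589+.015
Q=np.array([ray(K,T,(u*.64,v*.64),z)[:2] for u,v in[(302,297),(495,297),(487,520),(313,521)]])
print(Q.round(4).tolist(),Q.mean(0),ray(K,T,(398*.64,418*.64),z)[:2])
print(np.degrees(np.arctan2(*(Q[2]+Q[3]-Q[0]-Q[1])[::-1])),[np.linalg.norm(Q[a]-Q[a-1]).round(4) for a in range(4)])
E
```

```text
[[0.6265, -0.0973], [0.62, -0.0493], [0.6858, -0.0391], [0.6929, -0.0886]] [ 0.65629529 -0.06856686] [ 0.65684013 -0.06884209]
8.144627213740577 [np.float64(0.0669), np.float64(0.0485), np.float64(0.0666), np.float64(0.0501)]
```

{"api": "apply_moves", "payload": {
  "moves": [-0.15, -0.8, 0, 0, 0, 0.062, -0.35, -2, 0, 0, 0, 0.062, -0.6, -3.4, 0, 0, 0, 0.062, -0.85, -4.6, 0, 0, 0, 0.062, -0.95, -5.18, 0, 0, 0, 0.062, -0.95, -5.18, -0.6, 0, 0, 0.062, -0.95, -5.18, -1.6, 0, 0, 0.062, -0.95, -5.18, -2.6, 0, 0, 0.062, -0.95, -5.18, -3.6, 0, 0, 0.062, -0.95, -5.18, -4.4, 0, 0, 0.062, -0.95, -5.18, -4.9, 0, 0, 0.062, -0.95, -5.18, -5.1, 0, 0, 0.062, -0.95, -5.18, -5.1, 0, 0, 0.062, -0.95, -5.18, -5.1, 0, 0, 0.062, -0.95, -5.18, -5.1, 0, 0, 0.062]
}}

```text
clock: 15.38
tcp_pos: [0.6354, -0.1996, 0.1328]
orientation: [0.001, -0.098, 0.995, -0.001]
wrist_force: [0.7, -0.5, -3.4]
finger_gap: 0.0487
grip_force: 63.5
```

```bash
python3 - <<'E'
from h import *
s=status.get_state();q=s['orientation'];print(s['tcp_pos'],90-np.degrees(2*np.arctan2(q[1],q[2])),s['wrist_force'])
E
```

```text
[ 0.63536238 -0.19957462  0.13276327] 101.2738613315785 [ 0.67400161 -0.54341179 -3.44348411]
```

{"api": "apply_moves", "payload": {
  "moves": [-0.05, 0.04, 0, 0, 0, 0, -0.05, 0.04, -0.2, 0, 0, 0, -0.05, 0.04, -0.4, 0, 0, 0, -0.05, 0.04, -0.6, 0, 0, 0, -0.05, 0.04, -0.8, 0, 0, 0, -0.05, 0.04, -1, 0, 0, 0, -0.05, 0.04, -1, 0, 0, 0]
}}

```text
clock: 15.97
tcp_pos: [0.6322, -0.1983, 0.1042]
orientation: [-0.001, -0.098, 0.995, 0.001]
wrist_force: [-0.8, 0.5, -2.9]
finger_gap: 0.0489
grip_force: 63.5
```

{"api": "apply_moves", "payload": {
  "moves": [0, 0, -0.15, 0, 0, 0, 0, 0, -0.3, 0, 0, 0, 0, 0, -0.45, 0, 0, 0, 0, 0, -0.6, 0, 0, 0, 0, 0, -0.6, 0, 0, 0]
}}

```text
clock: 16.38
tcp_pos: [0.6326, -0.1984, 0.09]
orientation: [-0.001, -0.098, 0.995, 0.0]
wrist_force: [0.1, 0.8, -4.3]
finger_gap: 0.0489
grip_force: 63.5
```

{"api": "apply_moves", "payload": {
  "moves": [0, 0, -0.04, 0, 0, 0, 0, 0, -0.08, 0, 0, 0, 0, 0, -0.12, 0, 0, 0, 0, 0, -0.12, 0, 0, 0]
}}

```text
clock: 16.72
tcp_pos: [0.6331, -0.1986, 0.088]
orientation: [0.0, -0.098, 0.995, 0.0]
wrist_force: [0.3, 0.1, -3.9]
finger_gap: 0.0489
grip_force: 63.5
```

{"api": "apply_moves", "payload": {
  "moves": [0, 0, -0.03, 0, 0, 0, 0, 0, -0.06, 0, 0, 0, 0, 0, -0.08, 0, 0, 0, 0, 0, -0.08, 0, 0, 0]
}}

```text
clock: 17.05
tcp_pos: [0.6331, -0.1986, 0.0859]
orientation: [-0.0, -0.098, 0.995, 0.0]
wrist_force: [0.3, -0.6, -3.8]
finger_gap: 0.0485
grip_force: 63.5
```

{"api": "apply_moves", "payload": {
  "moves": [0, 0, -0.03, 0, 0, 0, 0, 0, -0.06, 0, 0, 0, 0, 0, -0.06, 0, 0, 0]
}}

```text
clock: 17.3
tcp_pos: [0.633, -0.1986, 0.0844]
orientation: [-0.0, -0.098, 0.995, 0.0]
wrist_force: [1.1, 0.3, -3.7]
finger_gap: 0.0486
grip_force: 63.5
```

{"api": "apply_moves", "payload": {
  "moves": [0, 0, -0.03, 0, 0, 0, 0, 0, -0.06, 0, 0, 0, 0, 0, -0.06, 0, 0, 0]
}}

```text
clock: 17.55
tcp_pos: [0.6331, -0.1987, 0.0841]
orientation: [0.0, -0.098, 0.995, -0.0]
wrist_force: [-2.6, 0.5, 3.6]
finger_gap: 0.0487
grip_force: 64.4
```

{"api": "apply_moves", "payload": {
  "moves": [0, 0, -0.02, 0, 0, 0, 0, 0, -0.04, 0, 0, 0, 0, 0, -0.06, 0, 0, 0, 0, 0, -0.06, 0, 0, 0]
}}

```text
clock: 17.88
tcp_pos: [0.6332, -0.1986, 0.0834]
orientation: [0.0, -0.098, 0.995, -0.0]
wrist_force: [-5.0, 0.7, 9.1]
finger_gap: 0.0487
grip_force: 65.1
```

{"api": "apply_moves", "payload": {
  "moves": [0, 0, 0, 0, 0, 0, 0, 0, 0, 0, 0, 0, 0, 0, 0, 0, 0, 0, 0, 0, 0, 0, 0, 0, 0, 0, 0, 0, 0, 0, 0, 0, 0.2, 0, 0, 0, 0, 0, 0.7, 0, 0, 0, 0, 0, 1.4, 0, 0, 0, 0, 0, 2.2, 0, 0, 0, 0, 0, 3, 0, 0, 0, 0, 0, 3.4, 0, 0, 0, 0, 0, 3.4, 0, 0, 0, 0, 0, 3.4, 0, 0, 0],
  "claw": 100
}}

```text
clock: 18.97
tcp_pos: [0.6335, -0.1988, 0.1669]
orientation: [0.001, -0.098, 0.995, -0.0]
wrist_force: [0.5, -0.1, -1.1]
finger_gap: 0.0855
grip_force: 0.0
```

```bash
python3 - <<'E'
from h import *
i,K,T=cam("wrist"); np.savez("pics/w5.npz",i=i,K=K,T=T); cv2.imwrite("pics/w5.png",cv2.resize(i,(800,600)))
s=status.get_state();print(s['tcp_pos'],s['wrist_force'])
m=cv2.inRange(i,(170,170,170),(255,255,255))
m=cv2.morphologyEx(m,3,np.ones((9,9),np.uint8))
for c in cv2.findContours(m,0,1)[0]:
    if cv2.contourArea(c)<1500: continue
    for z in(.097,.1):print(cv2.boundingRect(c),cv2.minAreaRect(np.array([ray(K,T,q,z)[:2] for q in c[:,0]]).astype(np.float32)*1000))
E
```

```text
[ 0.63285751 -0.19848099  0.16569487] [-0.27202145  0.78665102 -0.39553193]
(213, 123, 87, 163) ((636.5872192382812, -197.30819702148438), (116.54704284667969, 55.544403076171875), 11.493967056274414)
(213, 123, 87, 163) ((635.5641479492188, -197.52511596679688), (114.83228302001953, 54.727195739746094), 11.493978500366211)
```

View pics/w5.png

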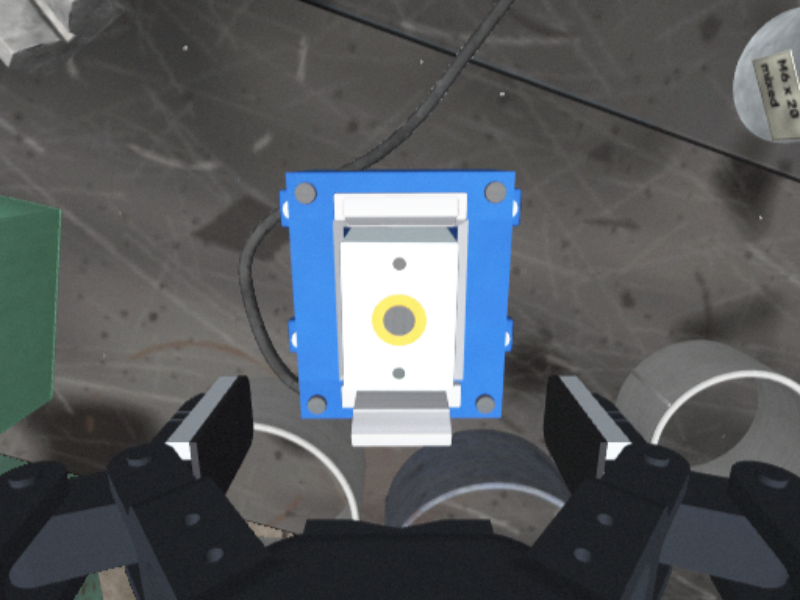

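The block stands square in the pocket, proud, with its bush at (399,320) midway between the cheeks. I'll close the fingers and press.

{"api": "apply_moves", "payload": {
  "moves": [0, 0, 0, 0, 0, 0, 0, 0, 0, 0, 0, 0, 0, 0, 0, 0, 0, 0, 0, 0, 0, 0, 0, 0, 0, 0, 0, 0, 0, 0, 0, 0, 0, 0, 0, 0, 0, 0, -0.5, 0, 0, 0, 0, 0, -1, 0, 0, 0, 0, 0, -1.5, 0, 0, 0, 0, 0, -1.9, 0, 0, 0, 0, 0, -2.1, 0, 0, 0, 0, 0, -2.1, 0, 0, 0, 0, 0, -2.1, 0, 0, 0],
  "claw": 15
}}

```text
clock: 20.1
tcp_pos: [0.6331, -0.1986, 0.1141]
orientation: [-0.0, -0.098, 0.995, 0.0]
wrist_force: [0.0, 0.5, -0.0]
finger_gap: 0.0127
grip_force: 0.0
```

{"api": "apply_moves", "payload": {
  "moves": [0, 0, -0.06, 0, 0, 0, 0, 0, -0.12, 0, 0, 0, 0, 0, -0.18, 0, 0, 0, 0, 0, -0.24, 0, 0, 0, 0, 0, -0.3, 0, 0, 0, 0, 0, -0.36, 0, 0, 0, 0, 0, -0.42, 0, 0, 0, 0, 0, -0.48, 0, 0, 0]
}}

```text
clock: 20.77
tcp_pos: [0.6333, -0.1987, 0.1039]
orientation: [0.001, -0.098, 0.995, -0.0]
wrist_force: [-3.5, 0.9, 9.5]
finger_gap: 0.0129
grip_force: 5.1
```

{"api": "apply_moves", "payload": {
  "moves": [0, 0, -0.05, 0, 0, 0, 0, 0, -0.1, 0, 0, 0, 0, 0, -0.15, 0, 0, 0, 0, 0, -0.2, 0, 0, 0, 0, 0, -0.25, 0, 0, 0, 0, 0, -0.3, 0, 0, 0, 0, 0, -0.35, 0, 0, 0, 0, 0, -0.4, 0, 0, 0, 0, 0, -0.45, 0, 0, 0, 0, 0, -0.5, 0, 0, 0]
}}

```text
clock: 21.6
tcp_pos: [0.6334, -0.1987, 0.0916]
orientation: [0.001, -0.098, 0.995, -0.0]
wrist_force: [-3.4, 1.1, 11.0]
finger_gap: 0.0129
grip_force: 5.1
```

{"api": "apply_moves", "payload": {
  "moves": [0, 0, -0.04, 0, 0, 0, 0, 0, -0.08, 0, 0, 0, 0, 0, -0.12, 0, 0, 0, 0, 0, -0.16, 0, 0, 0, 0, 0, -0.2, 0, 0, 0, 0, 0, -0.24, 0, 0, 0, 0, 0, -0.28, 0, 0, 0, 0, 0, -0.32, 0, 0, 0]
}}

```text
clock: 22.27
tcp_pos: [0.6333, -0.1987, 0.0836]
orientation: [0.001, -0.098, 0.995, -0.0]
wrist_force: [-3.9, 0.8, 9.7]
finger_gap: 0.0128
grip_force: 5.0
```

Force is steady at about 10 N, so the ejector is travelling. I'll continue to the stop.

{"api": "apply_moves", "payload": {
  "moves": [0, 0, -0.03, 0, 0, 0, 0, 0, -0.06, 0, 0, 0, 0, 0, -0.09, 0, 0, 0, 0, 0, -0.12, 0, 0, 0, 0, 0, -0.15, 0, 0, 0, 0, 0, -0.18, 0, 0, 0]
}}

```text
clock: 22.77
tcp_pos: [0.6334, -0.1987, 0.0803]
orientation: [0.001, -0.098, 0.995, -0.001]
wrist_force: [-7.3, 3.1, 20.4]
finger_gap: 0.0127
grip_force: 10.3
```

{"api": "apply_moves", "payload": {
  "moves": [0, 0, -0.03, 0, 0, 0, 0, 0, -0.06, 0, 0, 0, 0, 0, -0.06, 0, 0, 0]
}}

```text
clock: 23.02
tcp_pos: [0.6334, -0.1988, 0.0803]
orientation: [0.001, -0.098, 0.995, -0.001]
wrist_force: [-7.8, 2.7, 22.9]
finger_gap: 0.0133
grip_force: 11.6
```

It has stopped at TCP 0.0803, so the tips are at 72 mm: flush, with force rising. One firmer push, then I'll back off and look.

{"api": "apply_moves", "payload": {
  "moves": [0, 0, -0.05, 0, 0, 0, 0, 0, -0.1, 0, 0, 0, 0, 0, -0.1, 0, 0, 0]
}}

```text
clock: 23.27
tcp_pos: [0.6335, -0.1988, 0.0802]
orientation: [0.002, -0.098, 0.995, -0.001]
wrist_force: [-13.1, 4.0, 34.6]
finger_gap: 0.0129
grip_force: 17.5
```

{"api": "apply_moves", "payload": {
  "moves": [0, 0, 0.3, 0, 0, 0, 0, 0, 0.8, 0, 0, 0, 0, 0, 1.6, 0, 0, 0, 0, 0, 2.6, 0, 0, 0, 0, 0, 3.6, 0, 0, 0, 0, 0, 4.2, 0, 0, 0, 0, 0, 4.2, 0, 0, 0, 0, 0, 4.2, 0, 0, 0]
}}

```text
clock: 23.93
tcp_pos: [0.6338, -0.1989, 0.179]
orientation: [0.001, -0.098, 0.995, -0.001]
wrist_force: [-0.1, 0.2, -0.8]
finger_gap: 0.0127
grip_force: 0.0
```

```bash
python3 - <<'E'
from h import *
i,K,T=cam("wrist"); a=cv2.resize(i,(400,300)); j,_,_=cam("scene")
b=cv2.resize(j[130:265,130:330+60],(400,208)); b=cv2.copyMakeBorder(b,0,92,0,0,0)
crop=cv2.resize(i[90:290,150:360],(800,600)); crop=cv2.resize(crop,(400,300))
cv2.imwrite("pics/fin.png",cv2.resize(np.hstack([crop,b]),(800,300)))
s=status.get_state();print(s['clock'],s['tcp_pos'],s['wrist_force'])
E
```

```text
24.0333 [ 0.63254464 -0.19837691  0.17671431] [-0.28670487 -0.52905492 -0.04427992]
```

View pics/fin.png

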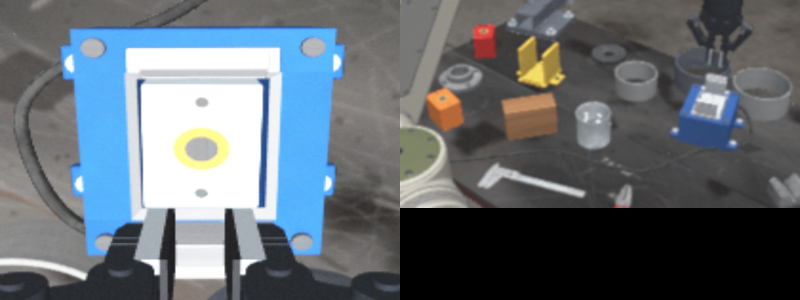

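The block sits flush in the pocket (bush at (202,148) in the left panel). The packing block is upright and clear of the rack (530,117), and the other things are undisturbed. I'm handing in.

```bash
python3 -c "
from workcell import job
print(job.hand_in())"
```

```text
the job is handed in; nothing more can be done
None
```

The job is done and handed in after about 24 s of robot time: the packing block is upright and clear of the rack, and the bushing block was stood on the bench, regripped by its other sides and pressed flush into the jig; the final pictures show nothing else moved.

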